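# Wedge the work rest up to the height gauge

## Robot

A 6-joint arm with a two-finger parallel gripper is mounted at the origin on the work surface. World frame = base frame: x ahead of the robot, y to its left, z up, the work surface at z = 0. Lengths are in m, angles in rad, forces in N, time in s.
With the tool pointing down it reaches from about 0.35 to 0.85 m from the base axis. Payload 8.1 kg.
Tool frame: the origin (TCP) lies between the finger pads; the fingertips stand 25 mm ahead of it and the grasp point (between the pads) lies 6 mm ahead of it (robot.tip_extent is the distance from the TCP to the fingertips, in m); z points along the fingers, y is the direction in which the jaws open and shut (so a half turn about z gives the same grasp; the last joint's range is limited). The gripper opens to 93 mm and grips with 3 to 60 N. Pads are 15 mm wide; open, the fingers measure 128 mm over their backs; the gripper's body (75 mm by 188 mm) begins 65 mm behind the grasp point.
Start: joints at [1.019, 0.13, 1.488, -0, 1.523, -0.085], TCP at [0.27, 0.536, 0.244] pointing down, gripper open.
Joint ranges: [-2.96, 2.96], [-0.89, 2.26], [0.02, 2.5], [-1.34, 4.48], [0, 2.73], [-2.66, 2.66]. Speed limits (rad/s): [2.39, 2.39, 2.79, 3.14, 3.14, 3.14].

## Interface

Orientations are given as a rotation vector (axis times angle).
In Python, from plant import robot gives the robot as it stands.
- The arm moves only by the tool drive_tool, never from a script. Its argument "increments" is a list of rows, each a list of 7 numbers: the closure, from 0 (fully open) to 1 (shut), then the shift along the world's x, y, z in units of 25 mm (1.0 is 25 mm), then the turn, a rotation vector about the world's x, y, z in rad. In form: [[gripper, dx, dy, dz, rx, ry, rz], ...]. A call has 1 to 20 rows; each row is the pose to reach, as a shift and turn from the pose commanded when the call began; what a row does not reach only later rows make up. A row lasts 1/12 s, in which the tool goes at most 41.7 mm and 7.16 degrees, less where a joint would pass 70% of its speed; a pose out of reach is approached as far as the arm can. A call with a gripper value outside its range is refused whole. The fingers move at their own pace and stop on an object; "squeeze" is the grip in N (left out, the last holds). Time passes only in rows, so rows that repeat a pose let the fingers close. It gives the time, the measured TCP pose, the force and the opening at its end, in the units of the state.
- robot.read_state(): the state, without advancing time (a new reading comes with each control period).
- robot.read_camera(name): name is "scene" or "top" or "wrist"; returns a dict with "image" (480x640x3 uint8, red, green, blue), "fx", "fy", "cx", "cy" (pixels), "T" (4x4, takes a point from camera to world coordinates); the wrist camera has in their place "mount" (4x4, takes a point from camera to tool coordinates, whose origin is the TCP and whose axes are the flange's). Camera axes: x right, y down, z forward; pixel columns grow to the right and rows downward; lengths in m; the calibration is good to about 2 mm. The wrist camera is an equidistant fisheye: a pixel r from the principal point sees the ray r / f radians off the axis. A picture is of the moment at which its call begins: read the wrist's pose just before it. There is no depth.
- robot.close_job(): hands the job in, once; it reports no verdict.
The state is a dict: "t": time; "q": joint angles; "dq": joint speeds; "joint_torque": joint torques, N m; "tool_pos": TCP position; "orientation": TCP orientation; "force": force on the tool from outside, world axes, zero at the start; "wrist_torque": the same for the moment, N m; "opening": finger opening in m.
Only numpy, scipy, OpenCV 4.12 (cv2) and the standard library are available. Lean on these libraries where they do the work, as an engineer would, in place of code of your own. Each camera call takes 0.05 s, during which the arm holds its last target.

## Task

Slide the loose tapered wooden wedge, thin end first, along the bench into the open channel of the green stand and under the feet of the work rest, so that the rest rises until its steel pad bears lightly on the spring plunger of the height gauge. Go by feel: stop once the plunger has taken up and do not strain it. Then let go, leaving the wedge in place to hold the rest at that height, and do not touch the rest or the gauge with the robot or disturb the other things on the bench.

Things in the scene. Friction and masses are not known exactly. Their poses are not given: they have to be found in the camera images.
- wedge_grip (a point): Centre of the upright grip block on the thick end of the loose wooden wedge, 52 mm above the wedge's flat sole. The block is 30 mm along x, 22 mm across y and stands from 29 to 76 mm above the sole. Axes: x along the wedge to its thin tip, z up. The tip is 173 mm ahead of this point, the blunt end 17 mm behind
- wedge_tip (a point): Middle of the lower edge of the wedge's thin tip, on the sole; axes as wedge_grip
- wedge: The wedge (140 g, 190 x 40 mm) lies flat on the bench left or right of the stand; origin in the middle of its sole, x to the thin tip. From the tip (3 mm thick) its top rises evenly by 1 in 5 over 130 mm to 29 mm; the last 60 mm are flat, 29 mm high, with the grip block
- stand: Fixed green stand. Origin on the bench straight below the rest's feet; x is the way the wedge is pushed in, roughly away from the robot. Side bars 14 mm high at y = 24 to 60 mm either side of an open channel 48 mm wide (bare bench), x = -20 mm to a crossbar at 122 mm. Guide rods 89 mm high at x = 15, y = +-47 mm; the column stands at x = 78, y = 50 mm
- rest: Aluminium work rest, about 0.3 kg, with a green vase on its side; slides up and down on the rods (0 to 30 mm). Origin between the lowest points of its two round feet (radius 8 mm, 22 mm apart in y), 7 mm above the bench at the start; axes as stand. Its plate begins 12 mm before the feet, underside 12 mm above the origin; the vase reaches 72 mm above the origin, x = 3 to 53 mm
- rest_pad (a point): Centre of the top face of the rest's steel gauge pad (28 x 40 mm), 78 mm beyond (+x) and 42 mm above the rest's origin. The plunger is right above it. While the rest is being lifted the push along the wedge is steady (mostly friction, about 8 to 18 N); from the touch on it grows by roughly twice the force on the plunger, as the wedge rubs above and below
- column: Fixed upright column (18 mm thick, top 199 mm above the bench) with the gauge: a clamped aluminium arm with a steel spring plunger 12 mm thick pointing down at the pad. Origin on the bench below the column; axes as stand. The arm's height differs each time and is not measured: the plunger's face is 8 to 16 mm above the pad at the start. It stays put up to 3 N, then gives 1 mm per further 6 N
- packer: Bystander: flat wooden packing strip 170 x 40 x 18 mm without taper, origin in the middle of its underside
- chuck: Bystander: steel drill chuck standing on its wide end, 47 mm thick, 42 mm high, origin at the centre of its underside
- vase: Bystander: dark turned wooden vase, 76 mm thick, 138 mm high, origin at the centre of its underside

How it is judged:
On the way, in this order (a step that is already met when the one before it is completed fails the run):
1. the thin end of the wedge is in the channel, beyond the rest's feet, with the pad still clear of the plunger (x of wedge_tip in the frame of stand between 0.005 and 0.12 m and y of wedge_tip in the frame of stand between -0.02 and 0.02 m and height (world z) of wedge_tip below 0.012 m and contact force between rest and column below 0.1 N).
2. the wedge has lifted the rest until the pad bears on the plunger (contact force between rest and column above 1 N and contact force between wedge and rest above 2 N), for 0.2 s.
At the end, for the whole second after the job is handed in: The wedge lies flat on the bench (within 0.05 rad), tip at least 40 mm beyond the feet, and holds the rest up; the pad bears on the plunger with 1 to 11 N (plunger raised by no more than about 1.3 mm); wedge and rest are still and released (all of step 2 and contact force between rest and column below 11 N and angle between wedge's own z axis and vertical below 0.05 rad and x of wedge_tip in the frame of stand above 0.04 m and linear speed of each of wedge, rest below 0.01 m/s); the robot touches nothing.
It fails at once if the plunger is strained (over 15 N) (contact force between rest and column above 15 N).
It fails at once if the robot touches the rest (contact force between any of the arm, the fingers and rest above 2 N).
It fails at once if the robot presses on the gauge or its column (contact force between any of the arm, the fingers and column above 5 N).
It fails at once if a bystander is moved by more than 30 mm (distance of any of packer, chuck, vase from where it was at the start of the episode above 0.03 m).
It also fails if it takes over 61 s, if anything falls off the work surface, if the arm or the gripper's body presses on something with over 40 N, if the wrist force passes 120 N, or if a joint passes its speed limit or range.

## Working session

There is one attempt and no reset: what is moved stays moved. The work goes in short steps, Python scripts to look and compute and a tool call to move; the robot and the scene stay as the last step left them, time stands still between calls to the robot, and variables do not carry over. Pictures are saved under pics/ and viewed, and the job is handed in when it is done.

Besides the shell and the picture viewer there is one more tool, called by a JSON object that holds its "name" and its "arguments", one argument or row to a line. drive_tool: Moves the arm, as the interface text tells. Its arguments: {"type":"object","properties":{"increments":{"type":"array"},"squeeze":{"type":"number"}},"required":["increments"]}

```bash
mkdir -p pics
python3 - <<'E'
from plant import robot
import cv2,numpy as np,pickle
s=robot.read_state();print(s)
d={}
for n in("scene","top"):
    c=robot.read_camera(n);d[n]=c
    cv2.imwrite(f"pics/{n}0.png",c["image"][:,:,::-1]);print(n,c["fx"],c["fy"],c["cx"],c["cy"],np.round(c["T"],4).tolist())
pickle.dump(d,open("c0.pkl","wb"))
E
```

```text
{'t': 0.0, 'q': array([ 1.01859689e+00,  1.31132341e-01,  1.48924069e+00, -1.97274975e-05,
        1.52297412e+00, -8.53650709e-02]), 'dq': array([-0.00126885,  0.00047288,  0.0006584 ,  0.00075647,  0.00066567,
       -0.00069535]), 'joint_torque': array([-9.54774841e-04, -5.59856379e+01, -4.91742218e+01,  7.65349274e-02,
        3.60550289e-02, -7.88396915e-05]), 'tool_pos': array([0.26974188, 0.53538854, 0.2426258 ]), 'orientation': array([-7.26536417e-01, -3.05588043e+00,  2.62636939e-03]), 'force': array([-0.22633295, -0.17060326, -0.75124407]), 'wrist_torque': array([-0.02079466,  0.04782631,  0.03976053]), 'opening': 0.09318690723159344}
scene 527.8407294984305 527.8407294984305 331.2462949928904 239.55872445324746 [[-0.6316, 0.5895, -0.5036, 1.2475], [0.7753, 0.4754, -0.4159, 0.5299], [-0.0057, -0.6531, -0.7573, 1.033], [0.0, 0.0, 0.0, 1.0]]
top 542.0090848170394 542.0090848170394 319.8876789801605 236.4464941459813 [[0.0277, -0.995, 0.0961, 0.4808], [-0.9993, -0.03, -0.0224, 0.0141], [0.0252, -0.0954, -0.9951, 1.071], [0.0, 0.0, 0.0, 1.0]]
```

View pics/top0.png

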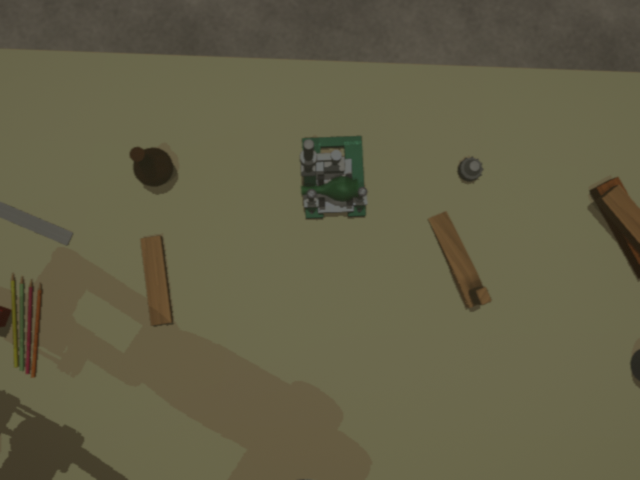

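View pics/scene0.png

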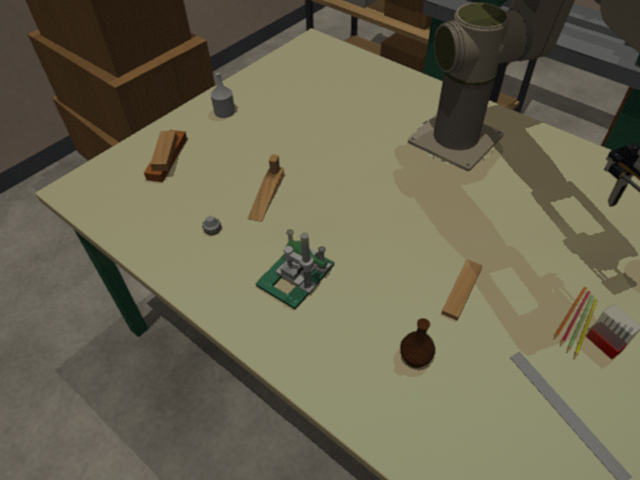

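Run:
```python
import cv2,pickle
d=pickle.load(open("c0.pkl","rb"))
t=d["top"]["image"][:,:,::-1]
a=cv2.resize(t[125:230,285:385],(572,600),interpolation=cv2.INTER_CUBIC)
b=cv2.resize(t[205:315,415:505],(490,600),interpolation=cv2.INTER_CUBIC)
cv2.imwrite("pics/stand_a.png",cv2.convertScaleAbs(a,alpha=1.6));cv2.imwrite("pics/wedge_a.png",cv2.convertScaleAbs(b,alpha=1.6))
```

```text
(no output)
```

View pics/stand_a.png

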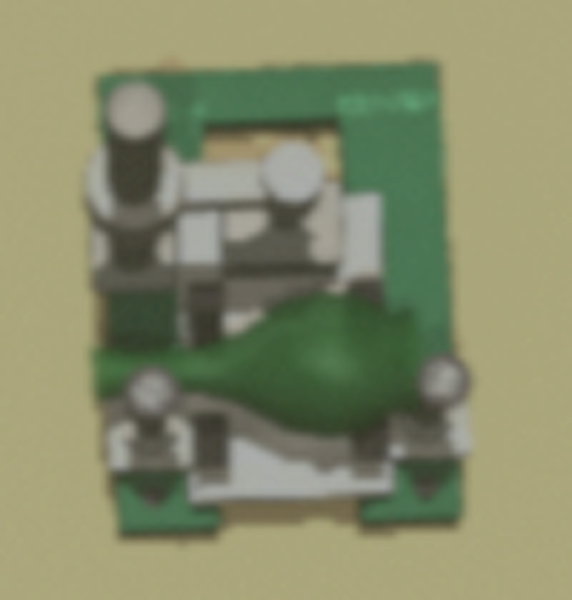

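View pics/wedge_a.png

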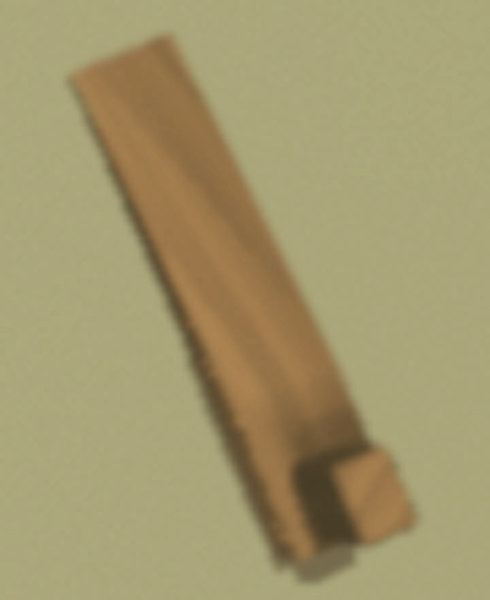

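```bash
cat > h.py <<'E'
import numpy as np,pickle
def ray(c,u,v,z):
    T=np.array(c["T"]);r=T[:3,:3]@np.array([(u-c["cx"])/c["fx"],(v-c["cy"])/c["fy"],1]);o=T[:3,3]
    return o+r*(z-o[2])/r[2]
E
python3 - <<'E'
from h import *
c=pickle.load(open("c0.pkl","rb"))["top"]
S=lambda x,y,z:ray(c,285+(x+.5)/5.72-.5,125+(y+.5)/5.714-.5,z)
W=lambda x,y,z:ray(c,415+(x+.5)/5.444-.5,205+(y+.5)/5.4545-.5,z)
P={}
for n,a in dict(FL=(100,75,.014),FR=(438,65,.014),NLo=(120,528,.014),NLi=(217,522,.014),NRi=(362,518,.014),NRo=(460,513,.014),rodL=(151,391,.089),rodR=(444,377,.089),col=(135,108,.199)).items():
    P[n]=S(*a);print(n,P[n].round(4))
for n,a in dict(tL=(72,78,.003),tR=(173,37,.003),g1=(332,472,.076),g2=(382,450,.076),g3=(415,522,.076),g4=(370,545,.076)).items():
    P[n]=W(*a);print(n,P[n].round(4))
m=(P['rodL']+P['rodR'])/2;dy=P['rodL']-P['rodR'];print("rod sep",np.linalg.norm(dy),"yaw",np.arctan2(-dy[0],dy[1]))
e1=P['FL']-P['NLo'];e2=P['FR']-P['NRo'];e3=P['FL']-P['FR'];e4=P['NLo']-P['NRo']
for e in(e1,e2):print("yaw",np.arctan2(e[1],e[0]),np.linalg.norm(e))
for e in(e3,e4):print("yaw",np.arctan2(-e[0],e[1]),np.linalg.norm(e))
yaw=np.mean([np.arctan2(e[1],e[0]) for e in(e1,e2)]+[np.arctan2(-e[0],e[1]) for e in(e3,e4,dy)])
X=np.array([np.cos(yaw),np.sin(yaw)]);Y=np.array([-X[1],X[0]])
print("yaw",yaw,"org rods",m[:2]-.015*X,"front",((P['NLo']+P['NRo'])/2)[:2]+.02*X,"far center-",((P['FL']+P['FR'])/2)[:2],"col",P['col'][:2]-.078*X-.05*Y, "inner",((P['NLi']+P['NRi'])/2)[:2]+.02*X)
t=(P['tL']+P['tR'])/2;g=sum(P[k] for k in('g1','g2','g3','g4'))/4;v=(t-g)[:2]
print("tip",t,"grip",g,"dist",np.linalg.norm(v),"yaw",np.arctan2(v[1],v[0]))
e=(P['tL']-P['tR']);print("tipw",np.linalg.norm(e),np.arctan2(-e[0],e[1]))
E
```

```text
FL [0.7793 0.0313 0.014 ]
FR [ 0.787  -0.0866  0.014 ]
NLo [0.6204 0.0195 0.014 ]
NLi [ 0.6235 -0.0138  0.014 ]
NRi [ 0.6264 -0.0636  0.014 ]
NRo [ 0.6292 -0.0974  0.014 ]
rodL [0.6551 0.0105 0.089 ]
rodR [ 0.6627 -0.0835  0.089 ]
col [0.7177 0.0179 0.199 ]
tL [ 0.6256 -0.2244  0.003 ]
tR [ 0.6419 -0.2616  0.003 ]
g1 [ 0.4844 -0.2976  0.076 ]
g2 [ 0.4923 -0.3146  0.076 ]
g3 [ 0.4684 -0.3258  0.076 ]
g4 [ 0.4603 -0.3105  0.076 ]
rod sep 0.09432920647402789 yaw 0.08060377982746211
yaw 0.0739850165748562 0.15941310915466744
yaw 0.06853479015031112 0.1581853975119961
yaw 0.06516449574925949 0.11813996095990252
yaw 0.07558826787824088 0.11727337400684258
yaw 0.07277527003602598 org rods [ 0.64389925 -0.03756432] front [ 0.64472667 -0.03750468] far center- [ 0.78317514 -0.02765083] col [ 0.64356835 -0.03759313] inner [ 0.64488869 -0.03724941]
tip [ 0.63372353 -0.24299631  0.003     ] grip [ 0.47635504 -0.31214372  0.076     ] dist 0.17189010278508146 yaw 0.4140024779800555
tipw 0.04059526293147331 0.41359847714810943
```

Run:
```python
from plant import robot
import numpy as np
from scipy.spatial.transform import Rotation as Ro
s=robot.read_state();R=Ro.from_rotvec(s["orientation"]).as_matrix();print(R.round(4),s["tool_pos"],s["t"])
ya=np.arctan2(R[1,1],R[0,1]);xa=np.arctan2(R[1,0],R[0,0])
t=0.414+np.pi/2
print("jaw angle",ya,"turn",[(t-ya+k*np.pi) for k in(-2,-1,0,1)],"x axis",xa)
print((np.array([.4755,-.3125,.2])-s["tool_pos"])/.025)
```

```text
[[-8.93e-01  4.50e-01 -9.00e-04]
 [ 4.50e-01  8.93e-01 -1.40e-03]
 [ 2.00e-04 -1.60e-03 -1.00e+00]] [0.26973403 0.53542065 0.24269394] 0.1
jaw angle 1.1040167694539254 turn [np.float64(-5.402405749838615), np.float64(-2.260813096248822), np.float64(0.8807795573409711), np.float64(4.022372210930764)] x axis 2.674812841096239
[  8.23063878 -33.91682601  -1.70775761]
```

{"name": "drive_tool", "arguments": {
  "increments": [
    [0,9,-17,0,0,0,-1.13],
    [0,9,-17,0,0,0,-1.13],
    [0,9,-17,0,0,0,-1.13],
    [0,9,-17,0,0,0,-1.13],
    [0,9,-17,0,0,0,-1.13],
    [0,9,-17,0,0,0,-1.13],
    [0,9,-17,0,0,0,-1.13],
    [0,9,-17,0,0,0,-1.13],
    [0,9,-17,0,0,0,-1.13],
    [0,9,-17,0,0,0,-1.13],
    [0,8.23,-33.9,-1.7,0,0,-2.26],
    [0,8.23,-33.9,-1.7,0,0,-2.26],
    [0,8.23,-33.9,-1.7,0,0,-2.26],
    [0,8.23,-33.9,-1.7,0,0,-2.26],
    [0,8.23,-33.9,-1.7,0,0,-2.26],
    [0,8.23,-33.9,-1.7,0,0,-2.26],
    [0,8.23,-33.9,-1.7,0,0,-2.26],
    [0,8.23,-33.9,-1.7,0,0,-2.26],
    [0,8.23,-33.9,-1.7,0,0,-2.26],
    [0,8.23,-33.9,-1.7,0,0,-2.26]
  ]
}}

```text
t: 1.77
tool_pos: [0.4737, -0.2494, 0.2063]
orientation: [-3.077, -0.634, 0.0]
force: [0.7, -0.2, 0.8]
opening: 0.0932
```

{"name": "drive_tool", "arguments": {
  "increments": [
    [0,0,-2.0,0,0,0,0],
    [0,0,-2.0,0,0,0,0],
    [0,0,-2.0,0,0,0,0],
    [0,0,-2.0,0,0,0,0],
    [0,0,-2.0,0,0,0,0]
  ]
}}

```text
t: 2.18
tool_pos: [0.4743, -0.2962, 0.2065]
orientation: [-3.073, -0.648, 0.0]
force: [-1.0, -0.0, 0.3]
opening: 0.0932
```

Run:
```python
from plant import robot
import cv2,numpy as np,pickle
from scipy.spatial.transform import Rotation as Ro
s=robot.read_state();c=robot.read_camera("wrist");pickle.dump((s,c),open("w1.pkl","wb"))
cv2.imwrite("pics/w1.png",cv2.convertScaleAbs(c["image"][:,:,::-1],alpha=1.5))
R=Ro.from_rotvec(s["orientation"]).as_matrix();ya=np.arctan2(R[1,1],R[0,1]);print(s["t"],s["q"].round(3),s["tool_pos"],R.round(4).tolist(),"turn",0.414-np.pi/2-ya, 0.414+np.pi/2-ya)
print(c["mount"].round(4).tolist(),c["fx"],c["cx"],c["cy"])
```

```text
2.1833 [-0.65   0.041  1.651  0.     1.451  0.505] [ 0.47430499 -0.29615041  0.20652826] [[0.9149, 0.4036, -0.0005], [0.4036, -0.9149, 0.0009], [-0.0001, -0.001, -1.0]] turn -0.0014274809674061917 3.140165172622387
[[-0.0001, -0.9585, -0.2853, 0.0786], [1.0, 0.0001, -0.0007, 0.0005], [0.0007, -0.2853, 0.9585, -0.1415], [0.0, 0.0, 0.0, 1.0]] 371.64829954431775 315.53265713430415 245.22496106316476
```

View pics/w1.png

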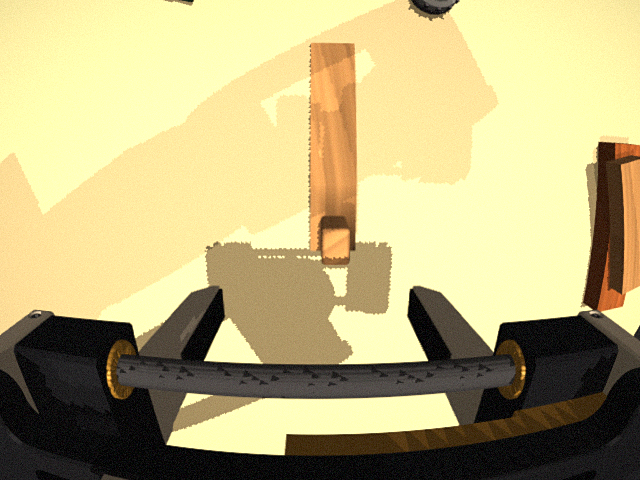

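```bash
cat >> h.py <<'E'
from scipy.spatial.transform import Rotation as Ro
def wray(s,c,u,v,z):
    x=(u-c["cx"]);y=(v-c["cy"]);r=np.hypot(x,y);th=r/c["fx"]
    d=np.array([np.sin(th)*x/r,np.sin(th)*y/r,np.cos(th)]) if r>0 else np.array([0,0,1.])
    T=np.eye(4);T[:3,:3]=Ro.from_rotvec(s["orientation"]).as_matrix();T[:3,3]=s["tool_pos"]
    T=T@np.array(c["mount"]);d=T[:3,:3]@d;o=T[:3,3];return o+d*(z-o[2])/d[2]
E
python3 - <<'E'
from h import *
import cv2
s,c=pickle.load(open("w1.pkl","rb"))
cv2.imwrite("pics/w1c.png",cv2.convertScaleAbs(cv2.resize(c["image"][195:285,285:385,::-1],None,fx=6,fy=6,interpolation=cv2.INTER_CUBIC),alpha=1.3))
E
```

```text
(no output)
```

View pics/w1c.png

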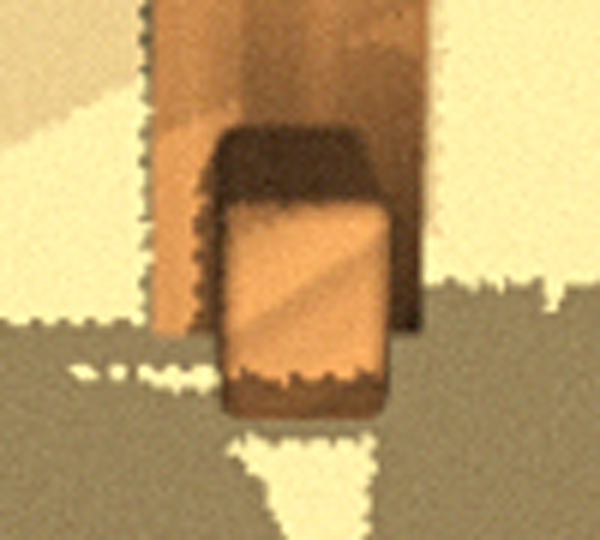

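Run:
```python
from h import *
s,c=pickle.load(open("w1.pkl","rb"))
g=wray(s,c,335.8,246.2,.076);t=wray(s,c,332.5,43,.003);v=t-g
for p in((222,200),(388,200),(388,415),(222,415)):print(wray(s,c,285+p[0]/6,195+p[1]/6,.076))
print(g,t,np.hypot(*v[:2]),np.arctan2(v[1],v[0]),(g-s["tool_pos"])/.025)
```

```text
[ 0.48638047 -0.29635853  0.076     ]
[ 0.49486594 -0.31548867  0.076     ]
[ 0.46890986 -0.32776524  0.076     ]
[ 0.46024327 -0.30804145  0.076     ]
[ 0.47780207 -0.31175607  0.076     ] [ 0.63488078 -0.24233388  0.003     ] 0.17173573471237794 0.4161461274881551 [ 0.13988316 -0.62422659 -5.22113041]
```

{"name": "drive_tool", "arguments": {
  "increments": [
    [0,0.1,-0.63,0,0,0,0],
    [0,0.1,-0.63,-1.5,0,0,0],
    [0,0.1,-0.63,-3,0,0,0],
    [0,0.1,-0.63,-4,0,0,0],
    [0,0.1,-0.63,-4,0,0,0],
    [0,0.1,-0.63,-4,0,0,0],
    [0,0.1,-0.63,-4,0,0,0]
  ]
}}

```text
t: 2.82
tool_pos: [0.478, -0.313, 0.109]
orientation: [3.072, 0.649, 0.003]
force: [0.4, -0.8, 0.8]
opening: 0.0927
```

Run:
```python
from plant import robot
from h import *
s=robot.read_state()
R=Ro.from_rotvec(s["orientation"]).as_matrix();ya=np.arctan2(R[1,1],R[0,1]);print(s["t"],s["tool_pos"],R[:,2].round(4),"turn",0.415-np.pi/2-ya,s["force"])
print((np.array([.4768,-.312,.061])-s["tool_pos"])/.025)
```

```text
2.8167 [ 0.47804069 -0.31296     0.10903889] [ 0.002  -0.0015 -1.    ] turn -0.00112861472296788 [ 0.44612724 -0.76065733  0.80744552]
[-0.04962749  0.03839984 -1.92155566]
```

Descend, then close gently.

{"name": "drive_tool", "arguments": {
  "increments": [
    [0,-0.05,0.03,-1,0,0,0],
    [0,-0.05,0.03,-1.8,0,0,0],
    [0,-0.05,0.03,-1.9,0,0,0],
    [0,-0.05,0.03,-1.9,0,0,0],
    [0.6,-0.05,0.03,-1.9,0,0,0],
    [0.9,-0.05,0.03,-1.9,0,0,0],
    [1,-0.05,0.03,-1.9,0,0,0],
    [1,-0.05,0.03,-1.9,0,0,0],
    [1,-0.05,0.03,-1.9,0,0,0],
    [1,-0.05,0.03,-1.9,0,0,0],
    [1,-0.05,0.03,-1.9,0,0,0],
    [1,-0.05,0.03,-1.9,0,0,0]
  ],
  "squeeze": 25
}}

```text
t: 3.82
tool_pos: [0.4755, -0.3124, 0.0593]
orientation: [-3.074, -0.647, 0.0]
force: [-0.3, 0.6, -0.3]
opening: 0.0445
```

Run:
```python
from plant import robot
from h import *
import cv2
s=robot.read_state();c=robot.read_camera("wrist")
cv2.imwrite("pics/w2.png",cv2.convertScaleAbs(c["image"][:,:,::-1],alpha=1.5))
R=Ro.from_rotvec(s["orientation"]).as_matrix();ya=np.arctan2(R[1,1],R[0,1]);print(s["t"],s["tool_pos"],R[:,2].round(4),"yaw",np.pi/2+ya,s["force"],s["opening"])
```

```text
3.8167 [ 0.47552096 -0.3123515   0.05934617] [-1.e-04  1.e-04 -1.e+00] yaw 0.41476239081952215 [-0.32791634  0.60211303 -0.29384755] 0.04447391987886178
```

View pics/w2.png

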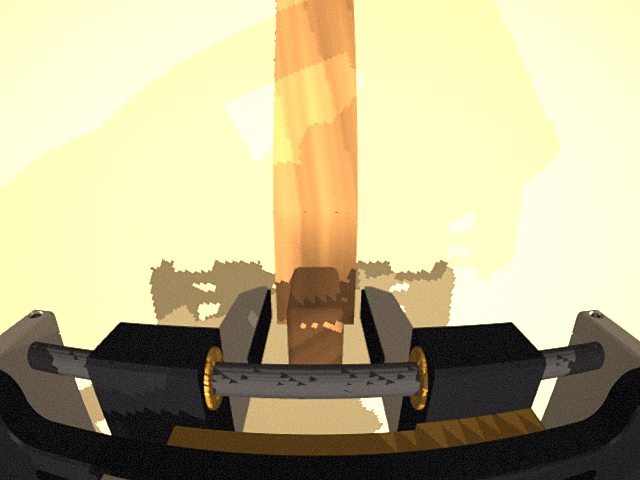

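{"name": "drive_tool", "arguments": {
  "increments": [
    [1,0,0,0,0,0,0],
    [1,0,0,0,0,0,0],
    [1,0,0,0,0,0,0],
    [1,0,0,0,0,0,0],
    [1,0,0,0,0,0,0],
    [1,0,0,0,0,0,0],
    [1,0,0,0,0,0,0],
    [1,0,0,0,0,0,0]
  ],
  "squeeze": 30
}}

```text
t: 4.53
tool_pos: [0.4755, -0.3123, 0.0593]
orientation: [-3.074, -0.647, 0.0]
force: [-0.2, 0.7, -1.1]
opening: 0.0217
```

Run:
```python
from plant import robot
from h import *
import cv2
s=robot.read_state();c=robot.read_camera("wrist");pickle.dump((s,c),open("w3.pkl","wb"))
cv2.imwrite("pics/w3.png",cv2.convertScaleAbs(c["image"][:,:,::-1],alpha=1.0))
R=Ro.from_rotvec(s["orientation"]).as_matrix();ya=np.arctan2(R[1,1],R[0,1]);print(s["t"],s["tool_pos"],R[:,2].round(4),"yaw",np.pi/2+ya,s["force"],s["opening"])
```

```text
4.5333 [ 0.47550366 -0.31234489  0.05927805] [-1.e-04  0.e+00 -1.e+00] yaw 0.4148051676543183 [-0.17321344  0.70467557 -1.06084796] 0.021745289582560178
```

View pics/w3.png

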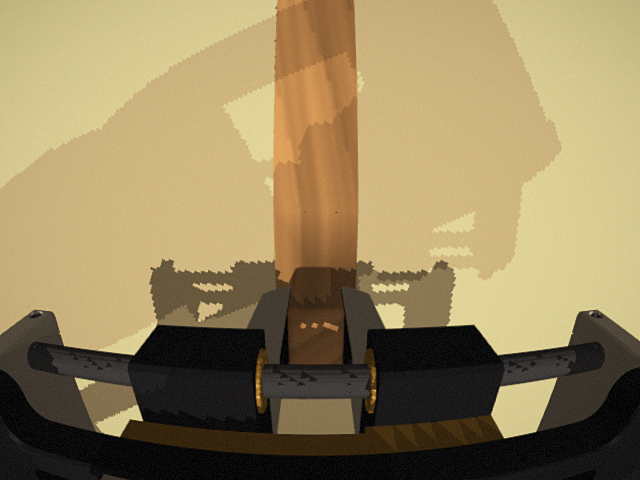

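{"name": "drive_tool", "arguments": {
  "increments": [
    [1,-0.6,0,0,0,0,0],
    [1,-1.4,0.2,0,0,0,0],
    [1,-2.2,0.6,0,0,0,-0.03],
    [1,-2.5,1.2,0,0,0,-0.06],
    [1,-2.5,2,0,0,0,-0.09],
    [1,-2.5,2.8,0,0,0,-0.12],
    [1,-2.5,3.6,0,0,0,-0.15],
    [1,-2.5,4.4,0,0,0,-0.18],
    [1,-2.5,5.2,0,0,0,-0.21],
    [1,-2.5,6,0,0,0,-0.24],
    [1,-2.5,6.8,0,0,0,-0.27],
    [1,-2.5,7.6,0,0,0,-0.3],
    [1,-2.5,8.4,0,0,0,-0.32],
    [1,-2.4,9.2,0,0,0,-0.34],
    [1,-2.2,10,0,0,0,-0.342],
    [1,-2,10.36,0,0,0,-0.342],
    [1,-1.94,10.36,0,0,0,-0.342],
    [1,-1.94,10.36,0,0,0,-0.342],
    [1,-1.94,10.36,0,0,0,-0.342]
  ],
  "squeeze": 40
}}

```text
t: 6.17
tool_pos: [0.4271, -0.0541, 0.0593]
orientation: [3.139, 0.115, -0.0]
force: [0.0, -0.2, -1.4]
opening: 0.022
```

Run:
```python
from plant import robot
from h import *
import cv2
s=robot.read_state();c=robot.read_camera("wrist");t=robot.read_camera("top");pickle.dump((s,c,t),open("w4.pkl","wb"))
cv2.imwrite("pics/w4.png",cv2.convertScaleAbs(c["image"][:,:,::-1],alpha=1.3))
cv2.imwrite("pics/t4.png",cv2.convertScaleAbs(cv2.resize(t["image"][120:320,240:440,::-1],None,fx=3,fy=3,interpolation=cv2.INTER_CUBIC),alpha=1.5))
R=Ro.from_rotvec(s["orientation"]).as_matrix();ya=np.arctan2(R[1,1],R[0,1]);print(s["t"],s["tool_pos"],R[:,2].round(4),"yaw",np.pi/2+ya,s["force"],s["opening"])
```

```text
6.1667 [ 0.42712389 -0.05409755  0.05933267] [-2.e-04 -4.e-04 -1.e+00] yaw 0.07304497327544457 [ 0.0096662  -0.16282284 -1.42976956] 0.021967766590485466
```

View pics/w4.png

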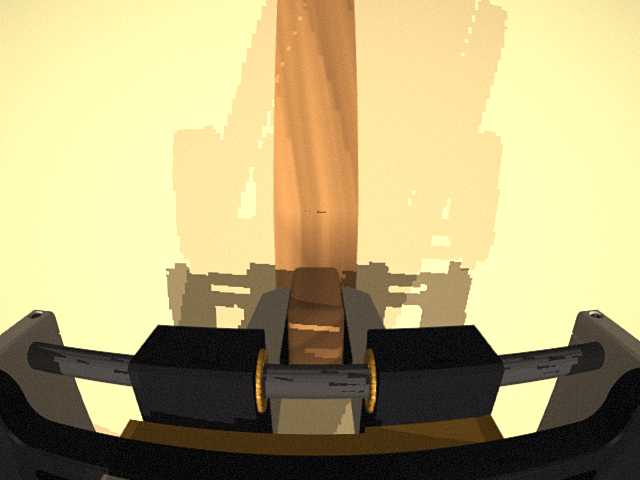

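View pics/t4.png

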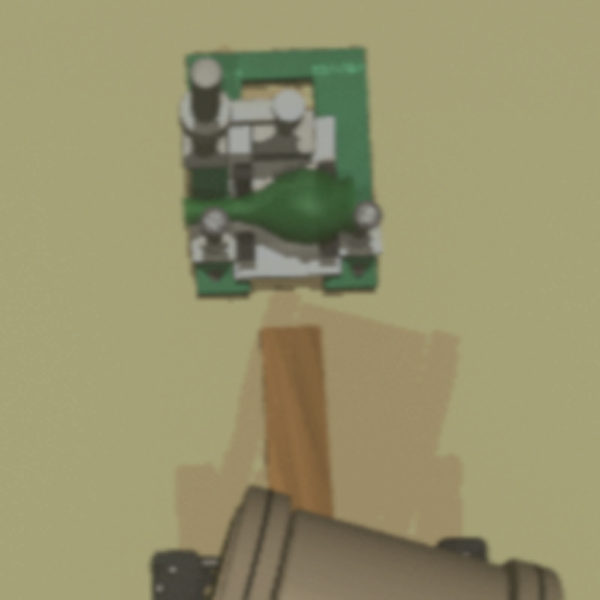

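Run:
```python
from h import *
import cv2
s,c,t=pickle.load(open("w4.pkl","rb"))
im=t["image"][:,:,::-1]
cv2.imwrite("pics/t4c.png",cv2.convertScaleAbs(cv2.resize(im[190:290,295:375],None,fx=6,fy=6,interpolation=cv2.INTER_CUBIC),alpha=1.5))
```

```text
(no output)
```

View pics/t4c.png

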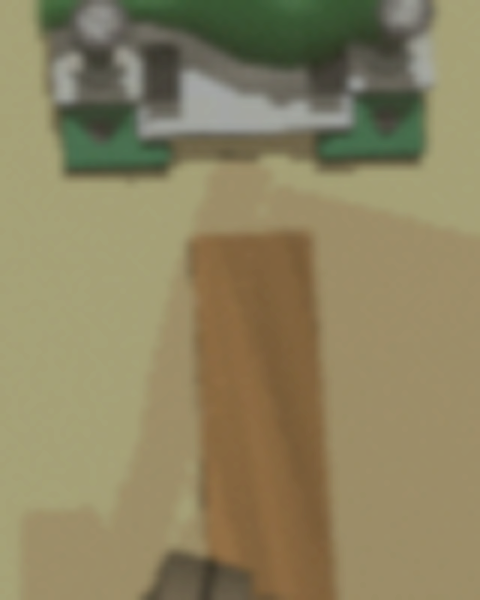

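Run:
```python
from h import *
s,c,t=pickle.load(open("w4.pkl","rb"))
P=lambda x,y,z:ray(t,295+(x+.5)/6-.5,190+(y+.5)/6-.5,z)[:2]
y=.0728;O=np.array([.6443,-.0375]);R=np.array([[np.cos(y),np.sin(y)],[-np.sin(y),np.cos(y)]])
for n,a in dict(tl=(191,240,.003),tr=(311,233,.003),bl=(205,500,.022),br=(331,570,.027),il=(169,167,.012),ir=(319,160,.012),il0=(167,138,.0140)).items():
    print(n,(R@(P(*a)-O)).round(4))
print("tcp in stand",R@(s["tool_pos"][:2]-O))
```

```text
tl [-0.0452  0.0183]
tr [-0.0445 -0.0215]
bl [-0.1316  0.0185]
br [-0.1558 -0.0206]
il [-0.0217  0.0248]
ir [-0.0215 -0.0246]
il0 [-0.0124  0.0251]
tcp in stand [-0.2178081  -0.00075713]
```

{"name": "drive_tool", "arguments": {
  "increments": [
    [1,0,0.05,0,0,0,0],
    [1,0.3,0.07,0,0,0,0],
    [1,0.6,0.09,0,0,0,0],
    [1,0.9,0.12,0,0,0,0],
    [1,1.2,0.14,0,0,0,0],
    [1,1.5,0.16,0,0,0,0],
    [1,1.8,0.18,0,0,0,0],
    [1,2.1,0.2,0,0,0,0],
    [1,2.2,0.21,0,0,0,0],
    [1,2.2,0.21,0,0,0,0],
    [1,2.2,0.21,0,0,0,0]
  ]
}}

```text
t: 7.18
tool_pos: [0.482, -0.048, 0.0591]
orientation: [-3.139, -0.115, 0.001]
force: [-0.4, -0.2, -0.4]
opening: 0.0218
```

```bash
cat > st.py <<'E'
from plant import robot
from h import *
def st():
    s=robot.read_state();y=.0728;O=np.array([.6443,-.0375]);R=np.array([[np.cos(y),np.sin(y)],[-np.sin(y),np.cos(y)]])
    p=R@(s["tool_pos"][:2]-O);f=R@s["force"][:2]
    Q=Ro.from_rotvec(s["orientation"]).as_matrix()
    print("t",s["t"],"tip x",round(p[0]+.173,4),"y",round(p[1],4),"z",s["tool_pos"][2].round(4),"F stand",f.round(2),s["force"][2].round(2),"yaw",round(np.pi/2+np.arctan2(Q[1,1],Q[0,1]),4),"open",round(s["opening"],4),"tz",Q[:2,2].round(4),"M",s["wrist_torque"].round(2))
    return s
E
python3 - <<'E'
from st import *
s=st()
import cv2
t=robot.read_camera("scene")
cv2.imwrite("pics/s5.png",cv2.convertScaleAbs(cv2.resize(t["image"][190:340,200:400,::-1],None,fx=4,fy=4,interpolation=cv2.INTER_CUBIC),alpha=1.5))
E
```

```text
t 7.1833 tip x 0.0103 y 0.0013 z 0.0591 F stand [-0.37 -0.19] -0.37 yaw 0.073 open 0.0218 tz [-0.0005  0.0001] M [ 0.    0.11 -0.04]
```

View pics/s5.png

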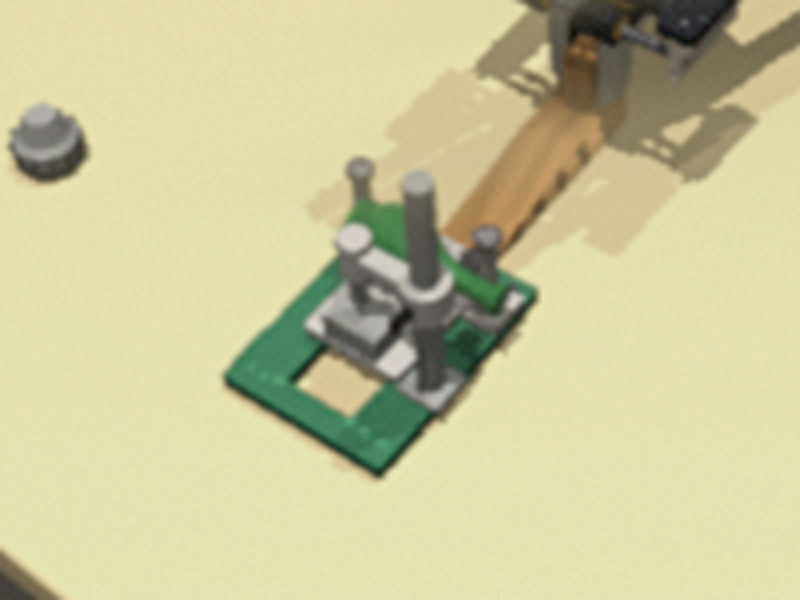

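{"name": "drive_tool", "arguments": {
  "increments": [
    [1,0.15,0.01,0,0,0,0],
    [1,0.3,0.02,0,0,0,0],
    [1,0.45,0.03,0,0,0,0],
    [1,0.6,0.04,0,0,0,0],
    [1,0.75,0.05,0,0,0,0],
    [1,0.9,0.06,0,0,0,0],
    [1,1.0,0.07,0,0,0,0]
  ]
}}

```text
t: 7.82
tool_pos: [0.5063, -0.0464, 0.0592]
orientation: [-3.139, -0.114, 0.004]
force: [-8.4, -0.1, 4.7]
opening: 0.0218
```

```bash
python3 -c "
from st import *
st()"
```

```text
t 7.8167 tip x 0.0347 y 0.0011 z 0.0592 F stand [-8.41  0.53] 4.73 yaw 0.0727 open 0.0218 tz [-0.0025 -0.    ] M [-0.11  1.05 -0.05]
```

{"name": "drive_tool", "arguments": {
  "increments": [
    [1,0.12,0.01,0,0,0,0],
    [1,0.24,0.02,0,0,0,0],
    [1,0.36,0.03,0,0,0,0],
    [1,0.48,0.035,0,0,0,0],
    [1,0.6,0.043,0,0,0,0],
    [1,0.7,0.05,0,0,0,0]
  ]
}}

```text
t: 8.32
tool_pos: [0.5237, -0.0451, 0.0592]
orientation: [-3.139, -0.114, 0.004]
force: [-9.5, -0.6, 5.2]
opening: 0.022
```

```bash
python3 -c "
from st import *
st()"
```

```text
t 8.3167 tip x 0.0522 y 0.0011 z 0.0592 F stand [-9.56  0.05] 5.15 yaw 0.0727 open 0.022 tz [-0.0026  0.    ] M [-0.14  1.06 -0.02]
```

{"name": "drive_tool", "arguments": {
  "increments": [
    [1,0.06,0.004,0,0,0,0],
    [1,0.12,0.009,0,0,0,0],
    [1,0.16,0.012,0,0,0,0]
  ]
}}

```text
t: 8.57
tool_pos: [0.5277, -0.0449, 0.0592]
orientation: [-3.139, -0.114, 0.004]
force: [-8.9, -0.7, 5.1]
opening: 0.0217
```

{"name": "drive_tool", "arguments": {
  "increments": [
    [1,0.04,0.003,0,0,0,0],
    [1,0.08,0.006,0,0,0,0],
    [1,0.12,0.009,0,0,0,0]
  ]
}}

```text
t: 8.82
tool_pos: [0.5306, -0.0447, 0.0592]
orientation: [-3.139, -0.114, 0.004]
force: [-8.0, -0.5, 4.4]
opening: 0.0215
```

```bash
python3 -c "
from st import *
st()"
```

```text
t 8.8167 tip x 0.0591 y 0.0011 z 0.0592 F stand [-8.04  0.08] 4.42 yaw 0.0728 open 0.0215 tz [-0.0025 -0.    ] M [-0.12  0.98 -0.  ]
```

{"name": "drive_tool", "arguments": {
  "increments": [
    [1,0.04,0.003,0,0,0,0],
    [1,0.08,0.006,0,0,0,0],
    [1,0.12,0.009,0,0,0,0]
  ]
}}

```text
t: 9.07
tool_pos: [0.5336, -0.0444, 0.0592]
orientation: [-3.139, -0.114, 0.004]
force: [-8.7, -0.1, 4.6]
opening: 0.0218
```

{"name": "drive_tool", "arguments": {
  "increments": [
    [1,0.04,0.003,0,0,0,0],
    [1,0.08,0.006,0,0,0,0],
    [1,0.12,0.009,0,0,0,0]
  ]
}}

```text
t: 9.32
tool_pos: [0.5366, -0.0442, 0.0591]
orientation: [-3.139, -0.114, 0.004]
force: [-7.7, -0.3, 5.3]
opening: 0.0219
```

{"name": "drive_tool", "arguments": {
  "increments": [
    [1,0.04,0.003,0,0,0,0],
    [1,0.08,0.006,0,0,0,0],
    [1,0.12,0.009,0,0,0,0]
  ]
}}

```text
t: 9.57
tool_pos: [0.5396, -0.044, 0.0592]
orientation: [-3.139, -0.114, 0.004]
force: [-9.1, -0.2, 5.0]
opening: 0.0216
```

{"name": "drive_tool", "arguments": {
  "increments": [
    [1,0.04,0.003,0,0,0,0],
    [1,0.08,0.006,0,0,0,0],
    [1,0.12,0.009,0,0,0,0]
  ]
}}

```text
t: 9.82
tool_pos: [0.5426, -0.0437, 0.0592]
orientation: [-3.139, -0.114, 0.004]
force: [-8.3, -0.6, 4.7]
opening: 0.0214
```

{"name": "drive_tool", "arguments": {
  "increments": [
    [1,0.04,0.003,0,0,0,0],
    [1,0.08,0.006,0,0,0,0],
    [1,0.12,0.009,0,0,0,0]
  ]
}}

```text
t: 10.07
tool_pos: [0.5456, -0.0435, 0.0592]
orientation: [-3.139, -0.114, 0.004]
force: [-8.9, -0.9, 5.0]
opening: 0.0219
```

{"name": "drive_tool", "arguments": {
  "increments": [
    [1,0.04,0.003,0,0,0,0],
    [1,0.08,0.006,0,0,0,0],
    [1,0.12,0.009,0,0,0,0]
  ]
}}

```text
t: 10.32
tool_pos: [0.5486, -0.0433, 0.0591]
orientation: [-3.139, -0.114, 0.004]
force: [-8.6, -0.5, 5.2]
opening: 0.0217
```

{"name": "drive_tool", "arguments": {
  "increments": [
    [1,0.04,0.003,0,0,0,0],
    [1,0.08,0.006,0,0,0,0],
    [1,0.12,0.009,0,0,0,0]
  ]
}}

```text
t: 10.57
tool_pos: [0.5516, -0.0431, 0.0592]
orientation: [-3.139, -0.114, 0.004]
force: [-8.8, -1.2, 4.6]
opening: 0.0221
```

{"name": "drive_tool", "arguments": {
  "increments": [
    [1,0.04,0.003,0,0,0,0],
    [1,0.08,0.006,0,0,0,0],
    [1,0.12,0.009,0,0,0,0]
  ]
}}

```text
t: 10.82
tool_pos: [0.5546, -0.0429, 0.0592]
orientation: [-3.139, -0.114, 0.004]
force: [-7.7, -0.7, 5.3]
opening: 0.0216
```

{"name": "drive_tool", "arguments": {
  "increments": [
    [1,0.04,0.003,0,0,0,0],
    [1,0.08,0.006,0,0,0,0],
    [1,0.12,0.009,0,0,0,0]
  ]
}}

```text
t: 11.07
tool_pos: [0.5567, -0.0427, 0.0591]
orientation: [-3.139, -0.114, 0.007]
force: [-16.0, -1.1, 11.6]
opening: 0.0221
```

{"name": "drive_tool", "arguments": {
  "increments": [
    [1,0.12,0.009,0,0,0,0],
    [1,0.12,0.009,0,0,0,0]
  ]
}}

```text
t: 11.23
tool_pos: [0.5596, -0.0425, 0.0591]
orientation: [-3.139, -0.114, 0.008]
force: [-13.1, -0.4, 9.3]
opening: 0.0219
```

Run:
```python
from st import *
import cv2
for i in range(4):
    st();t=robot.read_camera("scene")
cv2.imwrite("pics/s6.png",cv2.convertScaleAbs(cv2.resize(t["image"][215:315,240:360,::-1],None,fx=6,fy=6,interpolation=cv2.INTER_CUBIC),alpha=1.5))
```

```text
t 11.2333 tip x 0.0882 y 0.0012 z 0.0591 F stand [-13.12   0.59] 9.26 yaw 0.0728 open 0.0219 tz [-0.0051 -0.0001] M [-0.18  2.11  0.02]
t 11.2833 tip x 0.0883 y 0.0012 z 0.0591 F stand [-11.77   0.22] 8.96 yaw 0.0728 open 0.0218 tz [-0.0048 -0.0001] M [-0.2   2.13  0.02]
t 11.3333 tip x 0.0883 y 0.0012 z 0.0591 F stand [-12.01  -0.84] 8.09 yaw 0.0728 open 0.0217 tz [-0.0047 -0.0001] M [-0.18  2.21  0.06]
t 11.3833 tip x 0.0882 y 0.0012 z 0.0591 F stand [-13.09  -0.73] 7.88 yaw 0.0728 open 0.0217 tz [-0.0047 -0.0001] M [-0.21  2.15  0.  ]
```

View pics/s6.png

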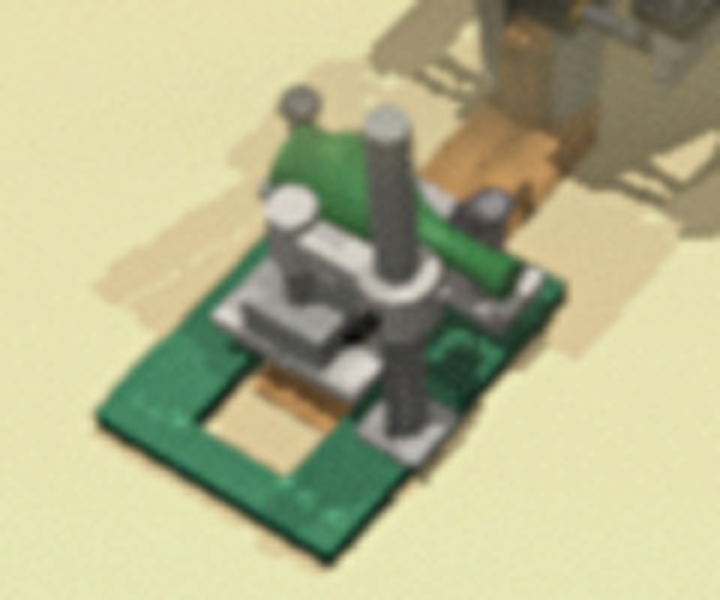

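{"name": "drive_tool", "arguments": {
  "increments": [
    [1,0.01,0.001,0,0,0,0],
    [1,0.02,0.002,0,0,0,0]
  ]
}}

```text
t: 11.6
tool_pos: [0.5597, -0.0425, 0.0591]
orientation: [-3.139, -0.114, 0.009]
force: [-16.4, -1.4, 11.3]
opening: 0.0218
```

Run:
```python
from st import *
for i in range(3):
    st();t=robot.read_camera("scene")
```

```text
t 11.6 tip x 0.0883 y 0.0012 z 0.0591 F stand [-16.5   -0.17] 11.32 yaw 0.0727 open 0.0218 tz [-0.0057 -0.0001] M [-0.25  2.58  0.  ]
t 11.65 tip x 0.0883 y 0.0012 z 0.0591 F stand [-16.1   -0.29] 10.32 yaw 0.0728 open 0.0216 tz [-0.0058 -0.0001] M [-0.16  2.39 -0.04]
t 11.7 tip x 0.0883 y 0.0012 z 0.0591 F stand [-14.77  -0.91] 12.13 yaw 0.0728 open 0.0221 tz [-0.0057 -0.0001] M [-0.2   2.39  0.01]
```

{"name": "drive_tool", "arguments": {
  "increments": [
    [1,-0.03,-0.002,0,0,0,0],
    [1,-0.06,-0.004,0,0,0,0],
    [1,-0.06,-0.004,0,0,0,0]
  ]
}}

```text
t: 12.0
tool_pos: [0.5597, -0.0424, 0.0591]
orientation: [-3.139, -0.114, 0.003]
force: [-5.5, -0.2, 3.3]
opening: 0.022
```

Run:
```python
from st import *
for i in range(2):
    st();t=robot.read_camera("scene")
```

```text
t 12.0 tip x 0.0883 y 0.0012 z 0.0591 F stand [-5.51  0.16] 3.26 yaw 0.0728 open 0.022 tz [-0.0021 -0.0001] M [-0.18  1.73  0.07]
t 12.05 tip x 0.0883 y 0.0012 z 0.0591 F stand [-6.76  0.17] 3.94 yaw 0.0728 open 0.0218 tz [-0.0022 -0.0001] M [-0.18  1.76  0.02]
```

{"name": "drive_tool", "arguments": {
  "increments": [
    [1,-0.02,-0.001,0,0,0,0],
    [1,-0.02,-0.001,0,0,0,0],
    [0.9,-0.02,-0.001,0,0,0,0],
    [0.7,-0.02,-0.001,0,0,0,0],
    [0.5,-0.02,-0.001,0,0,0,0],
    [0.4,-0.02,-0.001,0,0,0,0],
    [0.4,-0.02,-0.001,0,0,0,0],
    [0.4,-0.02,-0.001,0,0,0,0],
    [0.4,-0.02,-0.001,0,0,0,0]
  ],
  "squeeze": 5
}}

```text
t: 12.85
tool_pos: [0.5603, -0.0424, 0.0595]
orientation: [3.139, 0.114, 0.001]
force: [1.0, 0.5, 0.4]
opening: 0.0542
```

Run:
```python
from st import *
import cv2
st();c=robot.read_camera("wrist")
cv2.imwrite("pics/w7.png",cv2.convertScaleAbs(c["image"][:,:,::-1],alpha=1.2))
```

```text
t 12.85 tip x 0.0888 y 0.0012 z 0.0595 F stand [1.06 0.42] 0.43 yaw 0.0728 open 0.0542 tz [ 0.0004 -0.    ] M [-0.02  0.16 -0.03]
```

View pics/w7.png

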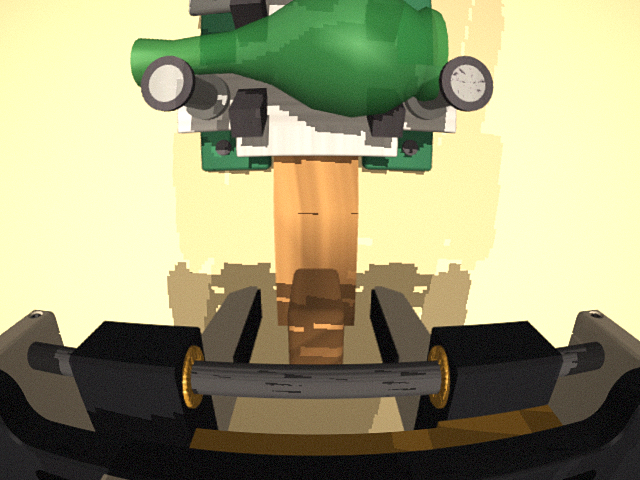

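{"name": "drive_tool", "arguments": {
  "increments": [
    [0.4,0,0,0.8,0,0,0],
    [0.4,0,0,2,0,0,0],
    [0.6,-0.6,-0.04,2.4,0,0,0],
    [1,-1.6,-0.12,2.4,0,0,0],
    [1,-2,-0.145,2.4,0,0,0],
    [1,-2,-0.145,2.4,0,0,0],
    [1,-2,-0.145,2.4,0,0,0],
    [1,-2,-0.145,2.4,0,0,0],
    [1,-2,-0.145,2.4,0,0,0],
    [1,-2,-0.145,2.4,0,0,0],
    [1,-2,-0.145,2.4,0,0,0],
    [1,-2,-0.145,2.4,0,0,0],
    [1,-2,-0.145,2.4,0,0,0],
    [1,-2,-0.145,2.4,0,0,0]
  ],
  "squeeze": 10
}}

```text
t: 14.07
tool_pos: [0.5101, -0.046, 0.1193]
orientation: [-3.139, -0.114, 0.0]
force: [-0.1, 0.5, 0.8]
opening: 0.0005
```

Run:
```python
from st import *
import cv2
s=st();c=robot.read_camera("wrist");t=robot.read_camera("scene")
pickle.dump((s,c),open("w8.pkl","wb"))
cv2.imwrite("pics/w8.png",cv2.convertScaleAbs(c["image"][:,:,::-1],alpha=1.2))
cv2.imwrite("pics/s8.png",cv2.convertScaleAbs(cv2.resize(t["image"][180:315,240:360,::-1],None,fx=5,fy=5,interpolation=cv2.INTER_CUBIC),alpha=1.5))
```

```text
t 14.0667 tip x 0.0385 y 0.0013 z 0.1193 F stand [-0.07  0.49] 0.8 yaw 0.0728 open 0.0005 tz [-0.0001  0.    ] M [-0.01  0.13  0.02]
```

View pics/w8.png

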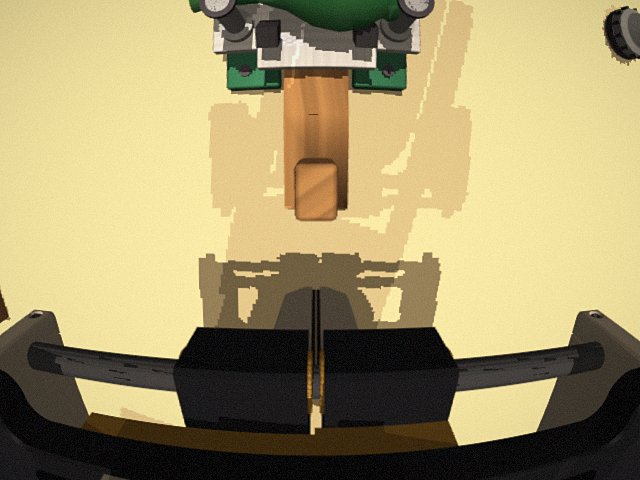

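View pics/s8.png

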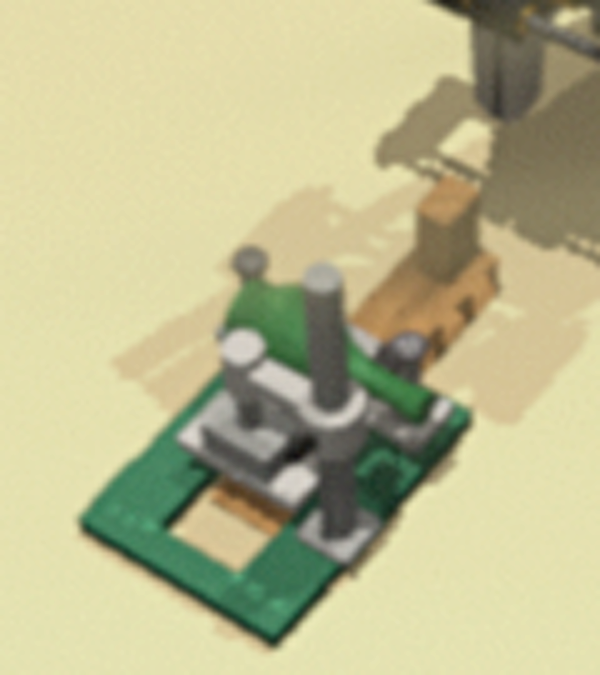

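{"name": "drive_tool", "arguments": {
  "increments": [
    [1,0,0,-1,0,0,0],
    [1,0,0,-2.2,0,0,0],
    [1,0,0,-2.3,0,0,0],
    [1,0.3,0.02,-2.3,0,0,0],
    [1,0.55,0.04,-2.3,0,0,0],
    [1,0.7,0.05,-2.3,0,0,0],
    [1,0.75,0.055,-2.3,0,0,0],
    [1,0.75,0.055,-2.3,0,0,0]
  ]
}}

```text
t: 14.83
tool_pos: [0.5304, -0.0448, 0.0634]
orientation: [3.139, 0.115, 0.004]
force: [0.1, -0.1, 0.7]
opening: 0.0005
```

{"name": "drive_tool", "arguments": {
  "increments": [
    [1,0.04,0.003,0,0,0,0],
    [1,0.08,0.006,0,0,0,0]
  ]
}}

```text
t: 15.0
tool_pos: [0.531, -0.0445, 0.0623]
orientation: [3.139, 0.114, 0.001]
force: [-0.3, 0.6, -0.4]
opening: 0.0002
```

{"name": "drive_tool", "arguments": {
  "increments": [
    [1,0.04,0.003,0,0,0,0],
    [1,0.06,0.004,0,0,0,0]
  ]
}}

```text
t: 15.17
tool_pos: [0.5324, -0.0444, 0.0619]
orientation: [3.139, 0.114, 0.0]
force: [1.0, -1.0, -0.7]
opening: 0.0004
```

{"name": "drive_tool", "arguments": {
  "increments": [
    [1,0.04,0.003,0,0,0,0],
    [1,0.06,0.004,0,0,0,0]
  ]
}}

```text
t: 15.33
tool_pos: [0.5338, -0.0443, 0.0618]
orientation: [-3.14, -0.114, 0.0]
force: [-0.6, -0.2, -1.0]
opening: 0.0003
```

{"name": "drive_tool", "arguments": {
  "increments": [
    [1,0.04,0.003,0,0,0,0],
    [1,0.06,0.004,0,0,0,0]
  ]
}}

```text
t: 15.5
tool_pos: [0.5354, -0.0442, 0.0618]
orientation: [3.14, 0.114, -0.0]
force: [-0.6, 0.2, -0.0]
opening: 0.0005
```

{"name": "drive_tool", "arguments": {
  "increments": [
    [1,0.04,0.003,0,0,0,0],
    [1,0.06,0.004,0,0,0,0]
  ]
}}

```text
t: 15.67
tool_pos: [0.5369, -0.0441, 0.0618]
orientation: [-3.139, -0.114, 0.0]
force: [0.5, 0.5, 0.2]
opening: 0.0006
```

{"name": "drive_tool", "arguments": {
  "increments": [
    [1,0.02,0.0015,0,0,0,0],
    [1,0.04,0.003,0,0,0,0]
  ]
}}

```text
t: 15.83
tool_pos: [0.5378, -0.044, 0.0618]
orientation: [-3.139, -0.114, 0.0]
force: [-1.2, -0.2, 1.1]
opening: 0.0005
```

{"name": "drive_tool", "arguments": {
  "increments": [
    [1,0.02,0.0015,0,0,0,0],
    [1,0.04,0.003,0,0,0,0]
  ]
}}

```text
t: 16.0
tool_pos: [0.5379, -0.044, 0.0617]
orientation: [-3.139, -0.114, 0.004]
force: [-9.2, -0.5, 5.6]
opening: 0.0004
```

{"name": "drive_tool", "arguments": {
  "increments": [
    [1,0.01,0.001,0,0,0,0],
    [1,0.015,0.001,0,0,0,0],
    [1,0.015,0.001,0,0,0,0]
  ]
}}

```text
t: 16.25
tool_pos: [0.5379, -0.044, 0.0617]
orientation: [-3.139, -0.114, 0.005]
force: [-8.3, -0.7, 6.4]
opening: 0.0003
```

Run:
```python
from st import *
for i in range(3):
    st();t=robot.read_camera("scene")
```

```text
t 16.25 tip x 0.0664 y 0.0012 z 0.0617 F stand [-8.32 -0.11] 6.45 yaw 0.0728 open 0.0003 tz [-0.0031 -0.    ] M [-0.11  1.37 -0.02]
t 16.3 tip x 0.0664 y 0.0013 z 0.0617 F stand [-8.83 -0.1 ] 5.76 yaw 0.0728 open 0.0006 tz [-0.0031 -0.    ] M [-0.12  1.43  0.05]
t 16.35 tip x 0.0664 y 0.0012 z 0.0617 F stand [-8.11 -0.35] 6.42 yaw 0.0728 open 0.0005 tz [-0.003 -0.   ] M [-0.08  1.42 -0.02]
```

{"name": "drive_tool", "arguments": {
  "increments": [
    [1,0.01,0.001,0,0,0,0],
    [1,0.02,0.001,0,0,0,0],
    [1,0.02,0.001,0,0,0,0]
  ]
}}

```text
t: 16.65
tool_pos: [0.5379, -0.044, 0.0617]
orientation: [-3.139, -0.114, 0.007]
force: [-11.6, -0.3, 9.1]
opening: 0.0001
```

Run:
```python
from st import *
for i in range(3):
    st();t=robot.read_camera("scene")
```

```text
t 16.65 tip x 0.0664 y 0.0013 z 0.0617 F stand [-11.61   0.59] 9.12 yaw 0.0729 open 0.0001 tz [-0.0042 -0.    ] M [-0.13  1.85  0.03]
t 16.7 tip x 0.0663 y 0.0013 z 0.0616 F stand [-11.55   0.27] 8.92 yaw 0.0729 open 0.0003 tz [-0.0042 -0.    ] M [-0.11  1.81 -0.03]
t 16.75 tip x 0.0664 y 0.0012 z 0.0616 F stand [-11.75   0.56] 9.4 yaw 0.0728 open 0.0005 tz [-0.0042 -0.    ] M [-0.15  1.71  0.03]
```

{"name": "drive_tool", "arguments": {
  "increments": [
    [1,0.01,0.001,0,0,0,0],
    [1,0.02,0.001,0,0,0,0],
    [1,0.02,0.001,0,0,0,0]
  ]
}}

```text
t: 17.05
tool_pos: [0.5379, -0.044, 0.0617]
orientation: [-3.139, -0.114, 0.008]
force: [-15.2, -1.8, 11.5]
opening: 0.0002
```

Run:
```python
from st import *
for i in range(3):
    st();t=robot.read_camera("scene")
```

```text
t 17.05 tip x 0.0664 y 0.0013 z 0.0617 F stand [-15.27  -0.72] 11.52 yaw 0.0729 open 0.0002 tz [-0.0053 -0.    ] M [-0.13  2.27  0.  ]
t 17.1 tip x 0.0664 y 0.0013 z 0.0617 F stand [-15.    -0.47] 11.79 yaw 0.0728 open 0.0006 tz [-0.0053 -0.    ] M [-0.13  2.26  0.03]
t 17.15 tip x 0.0664 y 0.0013 z 0.0617 F stand [-13.97  -0.59] 11.56 yaw 0.0729 open 0.0006 tz [-0.0053 -0.0001] M [-0.07  2.24 -0.01]
```

{"name": "drive_tool", "arguments": {
  "increments": [
    [1,-0.1,-0.007,0,0,0,0],
    [1,-0.3,-0.02,0,0,0,0],
    [1,-0.8,-0.06,0,0,0,0],
    [1,-1.6,-0.12,0.5,0,0,0],
    [1,-2.4,-0.17,1.5,0,0,0],
    [1,-3,-0.2,3,0,0,0],
    [1,-3.5,-0.2,4.5,0,0,0],
    [1,-3.5,-0.2,5,0,0,0],
    [1,-3.5,-0.2,5,0,0,0],
    [1,-3.5,-0.2,5,0,0,0]
  ]
}}

```text
t: 18.03
tool_pos: [0.4534, -0.049, 0.1876]
orientation: [3.139, 0.114, 0.005]
force: [-0.6, -0.3, -1.1]
opening: 0.0003
```

Run:
```python
from st import *
import cv2
s=st();c=robot.read_camera("wrist");t=robot.read_camera("scene")
cv2.imwrite("pics/w9.png",cv2.convertScaleAbs(c["image"][:,:,::-1],alpha=1.2))
cv2.imwrite("pics/s9.png",cv2.convertScaleAbs(cv2.resize(t["image"][180:315,240:360,::-1],None,fx=5,fy=5,interpolation=cv2.INTER_CUBIC),alpha=1.5))
```

```text
t 18.0333 tip x -0.0182 y 0.0024 z 0.1876 F stand [-0.61 -0.3 ] -1.11 yaw 0.0727 open 0.0003 tz [ 0.003  -0.0005] M [0.   0.17 0.04]
```

View pics/s9.png

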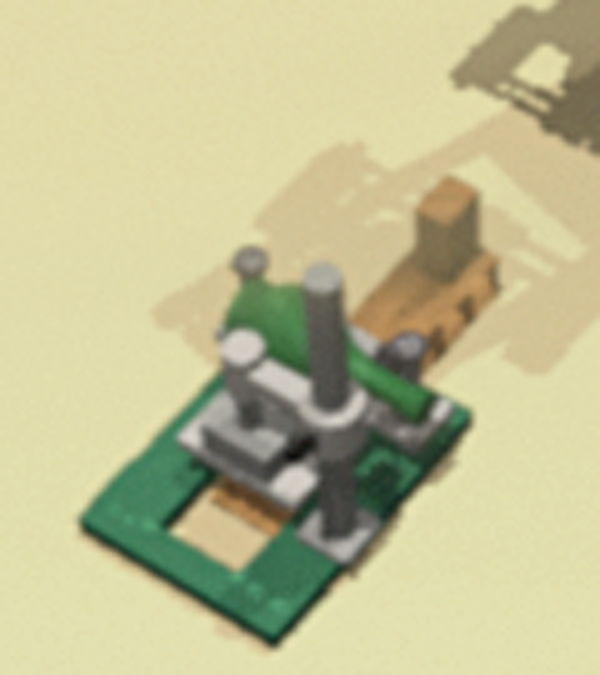

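View pics/w9.png

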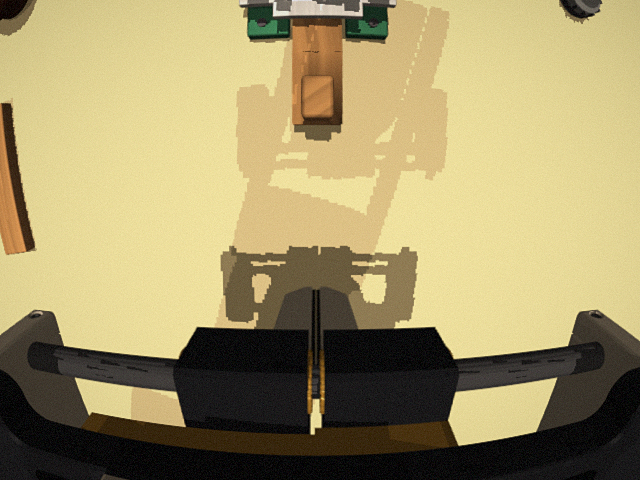

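The wedge hasn't moved between the two scene pictures: its block is at (448,215) in both. It lies straight in the channel, and the gripper is well clear. I'm handing the job in.

```bash
python3 -c "
from plant import robot
print(robot.close_job())"
```

```text
the job is handed in; nothing more can be done
None
```

The wedge is in the channel, holding the rest up against the plunger. The robot has let go and is clear, and the job was handed in at about 18 s. No verdict was reported, and the plunger force is only inferred.

- **What I did:** I gripped the block, slid the wedge round to the stand and pushed it in with its tip 10 mm past the feet. From there I went in small steps. The push stayed steady at 8–9.5 N, then rose to 16 N at a tip depth of about 85 mm, which I took as the touch. I backed off the load before opening the gripper.
- **One slip:** I sent the last shift a second time by mistake, so the wedge went about 3 mm further than I meant, to 88 mm. It moved at most 5 mm past the last reading with no touch, which puts the plunger at about 9 N at the most.
- **After release:** I pushed the block from behind with the shut fingers. It did not move at about 15 N, well above the lifting push, so the pad is most likely bearing (I estimate 3–9 N on the plunger). The fingers also pressed down on the wedge by about 11 N during that push, so part of the resistance was extra friction.
- **Last pictures:** The wedge was straight in the channel and had not moved after that push. It looked flat, but I did not measure its tilt. The other things on the bench were not touched.

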